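Sort hex nuts by size into stack-and-nest totes

TASK

Put the three hex nuts away by size, each standing on its flat end, and leave the two round sleeves where they are. Set the largest nut in the tote without a carrying bar; then stack the loose tote with the bar on that one, turned end for end (180 degrees, card end over plain end) so that it stands level on the ledges instead of nesting; then set the middle nut in the stacked tote. The smallest nut goes in the round white tub, whenever you like.

Things in the scene. Friction and masses are not known exactly. Their poses are not given: they have to be found in the camera images.
- nut_large: The largest steel hex nut, six-sided with a round hole through it, standing on its flat end: 46 mm across flats, 53 mm across corners, 42 mm tall, hole 28 mm, about 0.34 kg. Origin: centre of its underside; z up; one pair of flats faces along its own x axis, the others at every 60 degrees
- nut_medium: The middle steel hex nut, six-sided with a round hole through it, standing on its flat end: 34 mm across flats, 39 mm across corners, 36 mm tall, hole 20 mm, about 0.17 kg. Origin: centre of its underside; z up; one pair of flats faces along its own x axis, the others at every 60 degrees
- nut_small: The smallest steel hex nut, six-sided with a round hole through it, standing on its flat end: 24 mm across flats, 28 mm across corners, 32 mm tall, hole 13 mm, about 0.09 kg. Origin: centre of its underside; z up; one pair of flats faces along its own x axis, the others at every 60 degrees
- sleeve_large: Larger round steel sleeve (plain tube, 42 mm outside diameter, 38 mm tall) standing on end among the nuts; origin: centre of its underside. A bystander: leave it where it stands
- sleeve_small: Smaller round steel sleeve (plain tube, 28 mm outside diameter, 33 mm tall) standing on end among the nuts; origin: centre of its underside. A bystander: leave it where it stands
- bench_tote: Open grey tote, no bar, fixed to the bench. Origin: centre of underside; x towards the white-card end, away from the robot. Rim 174 x 156, 78 tall, walls 4, floor top at 4. Inside 120 x 130 at the floor, 166 x 148 above a step at height 44. Ledges on the step reach 14 in from the end walls, tops at 68: two at the card end (y = 42, -42), one at the other (y = 0). All mm
- loose_tote: Loose empty tote, 0.28 kg, same shape, axes and way round, plus a bar to pinch from above across its middle (along x at y = 0): 10 thick, height 28 to 50. A 120 x 60 bay each side of the bar, centred at y = 35 or -35; use either. Feet outside: one at card end, two at the other. Turned 180 it stands on the ledges, underside 68 above the other's, 5 play around; not turned it sinks to 44. In mm
- tub: Round open white plastic tub fastened to the bench, 120 mm across the rim and 112 mm across the foot outside, 55 mm tall, 4 mm wall, floor top 5 mm above the underside. Origin: centre of its underside

How it is judged:
By the outcome, as a careful person would: the job done as asked, in the order asked, and still so for the second after the job is handed in, with the robot touching nothing.
It also fails if it takes over 115 s, if anything falls off the work surface, if the arm or the gripper's body presses on something with over 40 N, if the wrist force passes 120 N, or if a joint passes its speed limit or range.

ROBOT

A 7-joint arm with a two-finger parallel gripper is mounted at the origin on the work surface. World frame = base frame: x ahead of the robot, y to its left, z up, the work surface at z = 0. Lengths are in m, angles in rad, forces in N, time in s.
With the tool pointing down it reaches from about 0.35 to 0.9 m from the base axis. Payload 8.1 kg.
Tool frame: the origin (TCP) lies midway between the tips of the shut fingers; the grasp point (between the pads) lies 19 mm behind it; x points along the fingers, z is the direction in which the jaws open and shut, and the axes are right-handed (so a half turn about x gives the same grasp; the last joint's range is limited). The gripper opens to 92 mm and grips with 3 to 60 N. Pads are 19 mm wide; open, the fingers measure 130 mm over their backs; the gripper's body (75 mm by 190 mm) begins 47 mm behind the grasp point.
Start: joints at [1.23, 0.434, 0.025, 1.573, -0.012, 1.134, -0.075], TCP at [0.147, -0.607, 0.227] pointing down, gripper open.
Joint ranges: [-2.62, 2.62], [-0.44, 2.09], [-1.27, 1.32], [0.08, 2.57], [-1.32, 4.46], [0.12, 2], [-2.74, 2.74]. Speed limits (rad/s): [2.22, 2.22, 3.01, 3.01, 3.14, 3.14, 3.14].

INTERFACE

Orientations are given as a rotation vector (axis times angle).
In Python, from cell import arm, optics, finder gives the robot as it stands.
- The arm moves only by the tool send_rows, never from a script. Its argument "rows" is a list that holds one entry, the list of rows, each a list of 7 numbers: the shift along the tool's x, y, z in mm, then the turn, a rotation vector about the tool's x, y, z in degrees, then the opening in per cent of the stroke, from 0 (shut) to 100 (fully open). A call has exactly 8 rows; each row is the pose to reach, as a shift and turn from the pose commanded when the call began, along the tool's axes at that moment; what a row does not reach only later rows make up. A row lasts 1/10 s, in which the tool goes at most 50 mm and 8.59 degrees, less where a joint would pass 70% of its speed; a pose out of reach is approached as far as the arm can. A call with a gripper value outside its range is refused whole. The fingers move at their own pace and stop on an object; "grip_force" is the grip in N (left out, the last holds). Time passes only in rows, so rows that repeat a pose let the fingers close, or fill a call up. It gives the time, the measured TCP pose, the force and the opening at its end, in the units of the state.
- arm.observe(): the state, without advancing time (a new reading comes with each control period).
- optics.get_image(name): name is "scene" or "top"; returns (picture, depth): 420x560x3 uint8, red, green, blue; 420x560 float32, m along the optical axis (not along the pixel's ray), 0 where there is no reading.
- optics.get_calibration(name): a dict with "camera_matrix" (3x3 intrinsics, pixels), "D" ([k1, k2, p1, p2, k3] as OpenCV has them; the pictures are not rectified), "position" and "orientation" of the camera in the world. Camera axes: x right, y up, looking along -z (the intrinsics and any distortion apply to the point x, -y, -z); pixel columns grow to the right and rows downward; lengths in m; the calibration is good to about 2 mm. A picture is of the moment at which its call begins. get_calibration takes no time and is no camera call.
- arm.sign_off(): hands the job in, once; it reports no verdict.
Trained networks look in the newest picture that a camera, given by its name, has taken for a name from the list of things; names that differ only in an ending like _2 or _b are one class to them, and where a whole thing is asked for, a point or a joint stands for the part that bears it (a point fixed in the world has none). Each returns a list of dicts, best first, with "confidence" (0 to 1); they miss things now and then, are a little off and sometimes report something else, mostly with a low value. They report only what shows in the picture. A call takes as long as a camera call.
- finder.search_frame(camera, thing): "bbox" ([left, top, width, height] in pixels, round what is visible of it).
- finder.regions_of(camera, thing): "region" (420x560 bool, what is visible of it) and "bbox" ([left, top, width, height] in pixels, round what is visible of it).
- finder.place_of(camera, thing): "xy" ([column, row] in pixels: a listed point, or the origin of a listed thing).
The state is a dict: "clock": time; "joints": joint angles; "dq": joint speeds; "joint_efforts": joint torques, N m; "position": TCP position; "ee_rot": TCP orientation; "force": force on the tool from outside, world axes, zero at the start; "ft_torque": the same for the moment, N m; "width": opening from 0.0 (shut) to 1.0 (fully open).
Only numpy, scipy, OpenCV 4.12 (cv2) and the standard library are available. Lean on these libraries where they do the work, as an engineer would, in place of code of your own. Each camera call takes 0.05 s, during which the arm holds its last target.

## Working session

There is one attempt and no reset: what is moved stays moved. The work goes in short steps, Python scripts to look and compute and a tool call to move; the robot and the scene stay as the last step left them, time stands still between calls to the robot, and variables do not carry over. Pictures are saved under pics/ and viewed, and the job is handed in when it is done.

Besides the shell and the picture viewer there is one more tool, called after "Call:" as name(argument=value, ...) on one line, values as JSON. send_rows: Moves the arm, as the interface text tells. Its arguments: {"type":"object","properties":{"rows":{"type":"array"},"grip_force":{"type":"number"}},"required":["rows"]}

```bash
ls; mkdir -p pics; python3 - <<'E'
from cell import arm, optics, finder
import cv2
print(arm.observe())
for n in ("scene","top"):
    p,d=optics.get_image(n); cv2.imwrite(f"pics/{n}0.png",p[:,:,::-1]); print(n,optics.get_calibration(n))
E
```

```text
pics
{'clock': 0.0, 'joints': array([ 1.23037738,  0.43522216,  0.02499516,  1.57408116, -0.01160804,
        1.13398517, -0.07510164]), 'dq': array([-0.00040757,  0.00055241,  0.00076497,  0.00010156,  0.00100547,
        0.00071422,  0.00141647]), 'joint_efforts': array([ 1.45948001e-03, -6.67827272e+01,  9.85720418e-01, -3.14458466e+01,
       -6.04983210e-02,  4.29728057e-02,  9.63029242e-05]), 'position': array([ 0.14705747, -0.6069398 ,  0.2259519 ]), 'ee_rot': array([ 1.03321139,  1.31365636, -1.03180511]), 'force': array([-0.51929648,  0.6567829 , -0.30133367]), 'ft_torque': array([0.05917775, 0.0409334 , 0.03396742]), 'width': 0.999626342557656}
scene {'camera_matrix': array([[508.92941188,   0.        , 284.56614116],
       [  0.        , 508.92941188, 202.21784046],
       [  0.        ,   0.        ,   1.        ]]), 'D': array([-0.05709542,  0.        ,  0.        ,  0.        ,  0.        ]), 'position': array([ 1.04895092, -0.5258346 ,  0.57982943]), 'orientation': array([0.89256083, 0.34163148, 0.68954051])}
top {'camera_matrix': array([[522.17258765,   0.        , 282.08788296],
       [  0.        , 522.17258765, 207.24077141],
       [  0.        ,   0.        ,   1.        ]]), 'D': array([-0.08914049,  0.        ,  0.        ,  0.        ,  0.        ]), 'position': array([0.33631751, 0.01189145, 1.0247953 ]), 'orientation': array([ 0.17069235, -0.1825704 , -1.65562969])}
```

View pics/scene0.png

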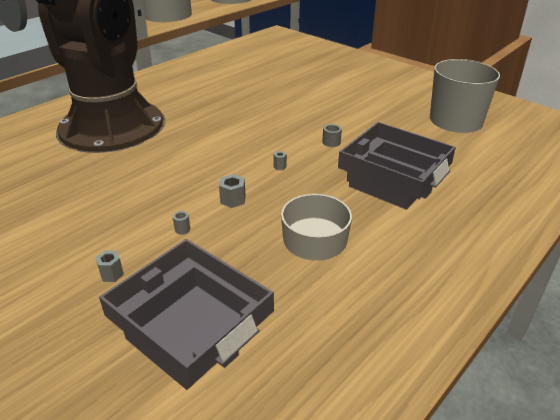

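View pics/top0.png

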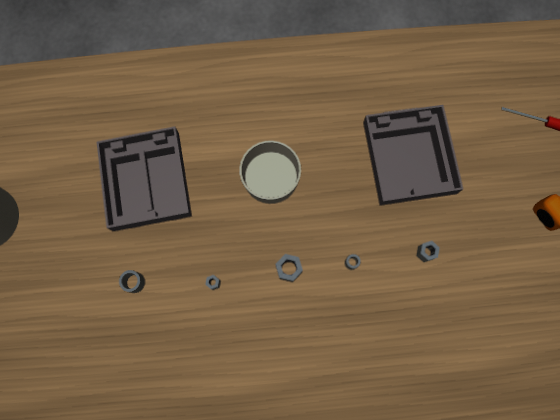

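```bash
cat > h.py <<'E'
import numpy as np, cv2
from scipy.spatial.transform import Rotation as R
from scipy.optimize import minimize
from cell import arm, optics, finder
class Cam:
    def __init__(s,n):
        c=optics.get_calibration(n); s.n=n; s.K=c["camera_matrix"]; s.D=c["D"]; s.p=c["position"]; s.R=R.from_rotvec(c["orientation"]).as_matrix()
        s.Rc=np.diag([1,-1,-1])@s.R.T   # world->cv
    def proj(s,P):
        P=np.atleast_2d(P).astype(float)
        return cv2.projectPoints(P,cv2.Rodrigues(s.Rc)[0],-s.Rc@s.p,s.K,s.D)[0][:,0]
    def rays(s,uv):
        q=cv2.undistortPoints(np.asarray(uv,float).reshape(-1,1,2),s.K,s.D)[:,0]
        return np.c_[q,np.ones(len(q))]@s.Rc
    def plane(s,uv,z):
        r=s.rays(uv); return s.p+r*((z-s.p[2])/r[:,2])[:,None]
    def cloud(s,d):
        v,u=np.mgrid[0:d.shape[0],0:d.shape[1]]
        r=s.rays(np.c_[u.ravel(),v.ravel()]); P=s.p+r*d.reshape(-1,1); P[d.ravel()<=0]=np.nan
        return P.reshape(d.shape+(3,))
def prism(x,y,yaw,af,h,n=6,z0=0):
    if n==6: a=yaw+np.pi/6+np.arange(6)*np.pi/3; r=af/np.sqrt(3)
    else: a=np.arange(48)*2*np.pi/48; r=af/2
    b=np.c_[x+r*np.cos(a),y+r*np.sin(a)]
    return np.r_[np.c_[b,np.full(len(b),z0)],np.c_[b,np.full(len(b),z0+h)]]
def sil(cam,P,off,sh,S=8):
    uv=(cam.proj(P)-off+0.5)*S
    m=np.zeros((sh[0]*S,sh[1]*S),np.uint8)
    cv2.fillConvexPoly(m,cv2.convexHull(uv.astype(np.float32)).round().astype(np.int32),1)
    return cv2.resize(m.astype(np.float32),(sh[1],sh[0]),interpolation=cv2.INTER_AREA)
E
python3 - <<'E'
from h import *
import pickle
cams={n:Cam(n) for n in("top","scene")}
data={}
for n in cams:
    p,d=optics.get_image(n); C=cams[n].cloud(d)
    data[n]=dict(p=p,d=d,C=C,r={})
    print(n,"table z",np.nanmedian(C[300:400,200:400,2]) , np.nanstd(C[350:380,200:400,2]))
    for t in("nut_large","nut_medium","nut_small","sleeve_large","sleeve_small","bench_tote","loose_tote","tub"):
        rs=finder.regions_of(n,t); data[n]["r"][t]=rs
        for r in rs:
            z=C[r["region"]]; print(n,t,round(r["confidence"],2),[round(x) for x in r["bbox"]],np.nanmedian(z,0).round(3),np.nanpercentile(z[:,2],98).round(3))
pickle.dump(data,open("d0.pkl","wb"))
E
```

```text
top table z 4.435654563605951e-05 0.0018329701428452143
top nut_large 0.61 [277, 255, 26, 31] [ 0.442 -0.007  0.041] 0.045
top nut_medium 0.73 [421, 241, 18, 19] [ 0.449 -0.277  0.034] 0.039
top sleeve_large 0.55 [122, 270, 26, 20] [0.442 0.295 0.034] 0.041
top sleeve_small 0.48 [344, 255, 13, 14] [ 0.443 -0.129  0.031] 0.035
top bench_tote 0.81 [362, 108, 101, 100] [ 0.647 -0.276  0.042] 0.08
top loose_tote 0.61 [98, 128, 96, 104] [0.645 0.26  0.043] 0.079
top tub 0.95 [238, 139, 62, 62] [0.641 0.01  0.007] 0.057
scene table z 0.0006464562228550852 0.0170359230393976
scene nut_large 0.59 [221, 172, 26, 34] [ 0.451 -0.016  0.032] 0.043
scene nut_medium 0.85 [95, 250, 29, 32] [ 0.458 -0.282  0.028] 0.038
scene nut_small 0.64 [275, 150, 13, 19] [0.434 0.133 0.022] 0.033
scene sleeve_large 0.95 [324, 121, 18, 27] [0.448 0.286 0.025] 0.039
scene sleeve_small 0.7 [170, 210, 22, 23] [ 0.449 -0.135  0.023] 0.034
scene bench_tote 0.63 [98, 237, 177, 154] [ 0.619 -0.262  0.045] 0.079
scene loose_tote 0.78 [339, 125, 121, 85] [0.636 0.249 0.05 ] 0.079
scene loose_tote 0.58 [281, 192, 69, 69] [0.629 0.018 0.027] 0.055
scene tub 0.8 [282, 192, 70, 71] [0.628 0.018 0.027] 0.055
```

```bash
cat > fit.py <<'E'
from h import *
G={"nut_large":(.046,.042,6),"nut_medium":(.034,.036,6),"nut_small":(.024,.032,6),"sleeve_large":(.042,.038,1),"sleeve_small":(.028,.033,1),"tub":(.120,.055,1)}
def dmask(C,xy,rad,zmin):
    m=((C[...,2]>zmin)&(np.hypot(C[...,0]-xy[0],C[...,1]-xy[1])<rad)).astype(np.uint8)
    k,l,s,_=cv2.connectedComponentsWithStats(m)
    if k<2: return None
    m=(l==1+np.argmax(s[1:,4])).astype(np.uint8)
    cs,_=cv2.findContours(m,cv2.RETR_EXTERNAL,cv2.CHAIN_APPROX_NONE)
    cv2.drawContours(m,cs,-1,1,-1); return m
def fitnut(data,cams,t,xy,z0=0.008,base=0.,names=("top","scene")):
    af,h,n=G[t]; out={}
    obs=[]
    for c in names:
        m=dmask(data[c]["C"],xy,af*0.9+.01,base+z0)
        if m is None: continue
        ys,xs=np.where(m); a=np.array([xs.min()-6,ys.min()-6]); b=np.array([xs.max()+7,ys.max()+7])
        obs.append((cams[c],a,m[a[1]:b[1],a[0]:b[0]].astype(np.float32)))
    res={}
    for sel in [obs]+[[o] for o in obs]:
        def cost(q):
            return sum(((sil(c,prism(q[0],q[1],q[2],af,h-z0,n,base+z0),a,m.shape)-m)**2).sum() for c,a,m in sel)
        best=None
        for y0 in (np.arange(0,60,15) if n==6 else [0]):
            r=minimize(cost,[xy[0],xy[1],np.radians(y0)],method="Nelder-Mead",options=dict(initial_simplex=[[xy[0],xy[1],np.radians(y0)],[xy[0]+.006,xy[1],np.radians(y0)],[xy[0],xy[1]+.006,np.radians(y0)],[xy[0],xy[1],np.radians(y0+12)]],xatol=1e-5,fatol=1e-3))
            if best is None or r.fun<best.fun: best=r
        print(t,"+".join(c.n for c,_,_ in sel),best.x[:2].round(4),"yaw",round(np.degrees(best.x[2])%60,1),"cost",round(best.fun,1),"area",[int(m.sum()) for _,_,m in sel])
E
python3 - <<'E'
from fit import *
import pickle
d=pickle.load(open("d0.pkl","rb")); cams={n:Cam(n) for n in("top","scene")}
for t,xy in dict(nut_large=(.445,-.01),nut_medium=(.451,-.279),nut_small=(.43,.135),sleeve_large=(.445,.29),sleeve_small=(.445,-.13),tub=(.637,.014)).items(): fitnut(d,cams,t,xy)
for t,xy in dict(bench=(.647,-.276),loose=(.645,.26)).items():
  for n in cams:
    C=d[n]["C"]; m=(C[...,2]>.073)&(C[...,2]<.084)&(np.abs(C[...,0]-xy[0])<.12)&(np.abs(C[...,1]-xy[1])<.12)
    P=C[m]; r=cv2.minAreaRect(P[:,:2].astype(np.float32)*1000)
    print(t,n,r,np.median(P[:,2]),len(P))
E
```

```text
nut_large top+scene [ 0.4415 -0.0078] yaw 41.2 cost 25.8 area [556, 675]
nut_large top [ 0.4417 -0.008 ] yaw 41.7 cost 6.1 area [556]
nut_large scene [ 0.4405 -0.0069] yaw 41.1 cost 14.6 area [675]
nut_medium top+scene [ 0.4489 -0.28  ] yaw 10.0 cost 60.6 area [331, 576]
nut_medium top [ 0.4498 -0.2805] yaw 11.7 cost 10.0 area [331]
nut_medium scene [ 0.4465 -0.2788] yaw 9.6 cost 14.1 area [576]
nut_small top+scene [0.428  0.1399] yaw 16.5 cost 20.4 area [152, 198]
nut_small top [0.4288 0.1403] yaw 20.4 cost 7.8 area [152]
nut_small scene [0.4272 0.1403] yaw 13.2 cost 7.2 area [198]
sleeve_large top+scene [0.4432 0.2962] yaw 58.2 cost 24.6 area [471, 339]
sleeve_large top [0.4438 0.2962] yaw 55.1 cost 7.9 area [471]
sleeve_large scene [0.4421 0.2972] yaw 56.2 cost 10.1 area [339]
sleeve_small top+scene [ 0.4422 -0.1308] yaw 4.0 cost 20.7 area [190, 297]
sleeve_small top [ 0.4425 -0.1302] yaw 6.3 cost 6.0 area [190]
sleeve_small scene [ 0.4423 -0.1314] yaw 4.6 cost 9.0 area [297]
tub top+scene [0.6318 0.0109] yaw 9.5 cost 360.2 area [3020, 3713]
tub top [0.634  0.0107] yaw 10.6 cost 134.6 area [3020]
tub scene [0.6291 0.0142] yaw 9.2 cost 166.2 area [3713]
bench top ((635.907470703125, -266.2225036621094), (176.1674041748047, 158.99041748046875), 3.2754998207092285) 0.0777187450528487 927
bench scene ((635.8521728515625, -265.94439697265625), (179.69931030273438, 157.79930114746094), 3.8381261825561523) 0.07736118557625138 2043
loose top ((635.5413208007812, 256.41131591796875), (177.25535583496094, 157.98916625976562), 5.8622846603393555) 0.0776856700646672 896
loose scene ((635.2276000976562, 256.3780517578125), (177.71510314941406, 162.15541076660156), 6.17241096496582) 0.07696365990012477 883
```

```bash
cat > mv.py <<'E'
from h import *
def mv(x,y,z,jaw,near=True):
    """target TCP, jaw direction angle in world deg (mod 180); prints shift mm & turn deg in tool axes"""
    s=arm.observe(); T=R.from_rotvec(s["ee_rot"]).as_matrix()
    j=np.radians(jaw); zz=np.array([np.cos(j),np.sin(j),0]); xx=np.array([0,0,-1.]); W=np.c_[xx,np.cross(zz,xx),zz]
    for k in (0,1):
        if k: W=W@np.diag([1,-1,-1])
        rv=np.degrees(R.from_matrix(T.T@W).as_rotvec())
        print("shift",(1000*T.T@(np.array([x,y,z])-s["position"])).round(1),"turn",rv.round(2))
def st():
    s=arm.observe(); T=R.from_rotvec(s["ee_rot"]).as_matrix()
    print("t",round(s["clock"],2),"pos",s["position"].round(4),"toolx",T[:,0].round(3),"jaw yaw",round(np.degrees(np.arctan2(T[1,2],T[0,2])),2),"w",round(s["width"],3),"F",s["force"].round(1)); print("q",s["joints"].round(3))
E
python3 - <<'E'
from mv import *
import pickle
st(); mv(.4415,-.008,.10,101.5)
d=pickle.load(open("d0.pkl","rb")); cams={n:Cam(n) for n in("top","scene")}
for t,xy,y0 in (("bench",(.636,-.266),3.4),("loose",(.6355,.2564),6)):
  for names in (("top","scene"),("top",),("scene",)):
    obs=[]
    for n in names:
        C=d[n]["C"]; m=((C[...,2]>.066)&(C[...,2]<.09)&(np.abs(C[...,0]-xy[0])<.12)&(np.abs(C[...,1]-xy[1])<.12)).astype(np.uint8)
        cs,_=cv2.findContours(m,cv2.RETR_EXTERNAL,cv2.CHAIN_APPROX_NONE); c=max(cs,key=cv2.contourArea); M=np.zeros_like(m); cv2.drawContours(M,[c],-1,1,-1)
        ys,xs=np.where(M); a=np.array([xs.min()-6,ys.min()-6]); b=np.array([xs.max()+7,ys.max()+7]); obs.append((cams[n],a,M[a[1]:b[1],a[0]:b[0]].astype(np.float32)))
    def P(q):
        c,s=np.cos(q[2]),np.sin(q[2]); L=np.array([[sx*.087,sy*.078] for sx,sy in((1,1),(1,-1),(-1,-1),(-1,1))])@np.array([[c,s],[-s,c]])+q[:2]
        return np.r_[np.c_[L,np.full(4,.066)],np.c_[L,np.full(4,.078)]]
    f=lambda q:sum(((sil(c,P(q),a,m.shape,4)-m)**2).sum() for c,a,m in obs)
    q0=np.array([*xy,np.radians(y0)])
    r=minimize(f,q0,method="Nelder-Mead",options=dict(initial_simplex=[q0,q0+[.006,0,0],q0+[0,.006,0],q0+[0,0,.05]],xatol=1e-5,fatol=1e-2))
    print(t,names,r.x[:2].round(4),np.degrees(r.x[2]).round(2),round(r.fun,1),[int(o[2].sum()) for o in obs])
E
```

```text
t 1.0 pos [ 0.1472 -0.6074  0.2267] toolx [-0. -0. -1.] jaw yaw -76.38 w 1.0 F [ 1.3  0.2 -0.4]
q [ 1.23   0.434  0.025  1.573 -0.012  1.134 -0.075]
shift [ 126.7  427.2 -513.3] turn [-177.88   -0.      0.  ]
shift [ 126.7  427.2 -513.3] turn [2.12 0.   0.  ]
bench ('top', 'scene') [ 0.6358 -0.2659] 3.37 300.1 [7235, 12494]
bench ('top',) [ 0.6361 -0.2666] 3.2 49.5 [7235]
bench ('scene',) [ 0.635  -0.2657] 3.36 197.3 [12494]
loose ('top', 'scene') [0.6353 0.2567] 5.9 181.5 [7360, 4296]
loose ('top',) [0.6357 0.2563] 5.83 54.0 [7360]
loose ('scene',) [0.6338 0.2581] 5.88 72.7 [4296]
```

Call:
send_rows(rows=[[[40,213,-256,2,0,0,100],[60,427,-513,2.1,0,0,90],[60,427,-513,2.1,0,0,90],[60,427,-513,2.1,0,0,90],[60,427,-513,2.1,0,0,90],[60,427,-513,2.1,0,0,90],[60,427,-513,2.1,0,0,90],[60,427,-513,2.1,0,0,90]]], grip_force=40)

```text
clock: 1.8
position: [0.3234, -0.2482, 0.1905]
ee_rot: [1.06, 1.296, -1.06]
force: [2.5, -0.2, -0.4]
width: 0.902
```

```bash
python3 -c "
from mv import *
st(); mv(.4415,-.008,.015,101.5)"
```

```text
t 1.8 pos [ 0.3234 -0.2482  0.1905] toolx [ 0.001 -0.001 -1.   ] jaw yaw -78.49 w 0.902 F [ 2.5 -0.2 -0.4]
q [ 0.701  0.134 -0.196  2.103  0.033  0.906 -0.884]
shift [ 175.4  163.5 -212. ] turn [-1.7999e+02  6.0000e-02  9.0000e-02]
shift [ 175.4  163.5 -212. ] turn [ 0.01  0.06 -0.04]
```

Call:
send_rows(rows=[[[30,163,-212,0,0,0,90],[60,163,-212,0,0,0,90],[80,163,-212,0,0,0,90],[100,163,-212,0,0,0,90],[110,163,-212,0,0,0,90],[110,163,-212,0,0,0,90],[110,163,-212,0,0,0,90],[110,163,-212,0,0,0,90]]])

```text
clock: 2.6
position: [0.4398, -0.009, 0.0798]
ee_rot: [1.057, 1.3, -1.059]
force: [-0.4, -0.7, 0.0]
width: 0.899
```

```bash
python3 -c "
from mv import *
st(); mv(.4415,-.008,.015,101.5)"
```

```text
t 2.6 pos [ 0.4398 -0.009   0.0798] toolx [-0.002  0.    -1.   ] jaw yaw -78.34 w 0.899 F [-0.4 -0.7  0. ]
q [ 0.179  0.368 -0.348  2.152  0.203  0.653 -1.677]
shift [64.8  1.9 -0.6] turn [-1.7984e+02 -1.4000e-01 -3.0000e-02]
shift [64.8  1.9 -0.6] turn [ 0.16 -0.02  0.09]
```

Call:
send_rows(rows=[[[30,2,-0.5,0,0,0,90],[55,2,-0.5,0,0,0,90],[65,2,-0.5,0,0,0,90],[65,2,-0.5,0,0,0,90],[65,2,-0.5,0,0,0,0],[65,2,-0.5,0,0,0,0],[65,2,-0.5,0,0,0,0],[65,2,-0.5,0,0,0,0]]], grip_force=40)

```text
clock: 3.4
position: [0.4425, -0.0088, 0.0159]
ee_rot: [1.06, 1.297, -1.059]
force: [-0.1, -0.3, -0.8]
width: 0.604
```

Call:
send_rows(rows=[[[0,0,0,0,0,0,0],[0,0,0,0,0,0,0],[-10,0,0,0,0,0,0],[-40,0,0,0,0,0,0],[-90,0,0,0,0,0,0],[-135,0,0,0,0,0,0],[-135,0,0,0,0,0,0],[-135,0,0,0,0,0,0]]])

```text
clock: 4.2
position: [0.4423, -0.009, 0.1513]
ee_rot: [1.061, 1.295, -1.059]
force: [0.1, 0.0, -3.0]
width: 0.499
```

```bash
python3 -c "
from mv import *
st(); mv(.636,-.266,.16,93.3);mv(.636,-.266,.16,3.3)"
```

```text
t 4.2 pos [ 0.4423 -0.009   0.1513] toolx [ 0.002 -0.    -1.   ] jaw yaw -78.51 w 0.499 F [ 0.1  0.  -3. ]
q [ 0.229  0.26  -0.393  2.071  0.135  0.831 -1.613]
shift [ -8.1 138.7 290.5] turn [-1.7181e+02  1.8000e-01  6.0000e-02]
shift [ -8.1 138.7 290.5] turn [ 8.19  0.04 -0.12]
shift [ -8.1 138.7 290.5] turn [-8.181e+01  1.300e-01 -6.000e-02]
shift [ -8.1 138.7 290.5] turn [ 9.819e+01 -6.000e-02 -1.300e-01]
```

Call:
send_rows(rows=[[[-8,23,48,3,0,0,0],[-8,92,193,8,0,0,0],[-8,139,290,8,0,0,0],[-8,139,290,8,0,0,0],[-8,139,290,8,0,0,0],[-8,139,290,8,0,0,0],[-8,139,290,8,0,0,0],[-8,139,290,8,0,0,0]]])

```text
clock: 5.0
position: [0.6355, -0.269, 0.1546]
ee_rot: [1.165, 1.239, -1.17]
force: [-0.1, 0.1, -1.7]
width: 0.494
```

Call:
send_rows(rows=[[[0,0,0,0,0,0,0],[30,0,0,0,0,0,0],[70,0,0,0,0,0,0],[100,0,0,0,0,0,0],[120,0,0,0,0,0,0],[125,0,0,0,0,0,0],[125,0,0,0,0,0,0],[125,0,0,0,0,0,0]]])

```text
clock: 5.8
position: [0.6368, -0.2647, 0.0345]
ee_rot: [1.164, 1.237, -1.162]
force: [-0.1, 0.2, -3.2]
width: 0.502
```

```bash
python3 -c "
from mv import *
st(); mv(.636,-.266,.020,93.3)"
```

```text
t 5.8 pos [ 0.6368 -0.2647  0.0345] toolx [ 0.001 -0.    -1.   ] jaw yaw -86.44 w 0.502 F [-0.1  0.2 -3.2]
q [ 0.453  0.735 -0.221  1.565  0.195  0.861 -1.348]
shift [14.5 -0.9  1.3] turn [-1.7974e+02  1.3000e-01  3.0000e-02]
shift [14.5 -0.9  1.3] turn [ 0.26  0.02 -0.08]
```

Call:
send_rows(rows=[[[8,0,0,0,0,0,0],[13,0,0,0,0,0,0],[15,0,0,0,0,0,0],[15,0,0,0,0,0,0],[15,0,0,0,0,0,56],[15,0,0,0,0,0,62],[15,0,0,0,0,0,66],[15,0,0,0,0,0,66]]])

```text
clock: 6.6
position: [0.6362, -0.2652, 0.0182]
ee_rot: [1.164, 1.238, -1.164]
force: [0.1, 0.1, -0.4]
width: 0.656
```

Call:
send_rows(rows=[[[0,0,0,0,0,0,66],[-10,0,0,0,0,0,66],[-40,0,0,0,0,0,66],[-90,0,0,0,0,0,66],[-140,0,0,0,0,0,66],[-180,0,0,0,0,0,66],[-180,0,0,0,0,0,66],[-180,0,0,0,0,0,66]]])

```text
clock: 7.4
position: [0.6367, -0.2653, 0.2002]
ee_rot: [1.164, 1.235, -1.162]
force: [-0.1, -0.1, -0.8]
width: 0.656
```

```bash
python3 -c "
from mv import *
st(); mv(.6355,.2565,.2,95.9)
p,d=optics.get_image('top'); cv2.imwrite('pics/top1.png',p[:,:,::-1])
p,d=optics.get_image('scene'); cv2.imwrite('pics/scene1.png',p[:,:,::-1])"
```

```text
t 7.4 pos [ 0.6367 -0.2653  0.2002] toolx [ 0.003 -0.001 -1.   ] jaw yaw -86.48 w 0.656 F [-0.1 -0.1 -0.8]
q [ 0.467  0.575 -0.244  1.415  0.144  1.166 -1.306]
shift [-4.000e-01  3.080e+01 -5.208e+02] turn [ 1.7762e+02 -2.4000e-01 -1.2000e-01]
shift [-4.000e-01  3.080e+01 -5.208e+02] turn [-2.38  0.08 -0.15]
```

View pics/scene1.png

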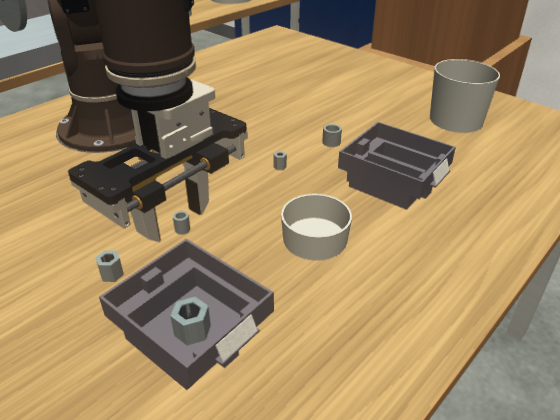

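Call:
send_rows(rows=[[[0,2,-25,-8,0,0,60],[0,4,-50,-16,0,0,50],[0,6,-75,-24,0,0,45],[0,8,-100,-32,0,0,45],[0,10,-130,-40,0,0,45],[0,12,-155,-48,0,0,45],[0,14,-180,-56,0,0,45],[0,16,-210,-64,0,0,45]]])

```text
clock: 8.3
position: [0.6382, -0.0544, 0.1965]
ee_rot: [0.303, 1.552, -0.305]
force: [0.3, -1.2, 0.2]
width: 0.45
```

```bash
python3 -c "
from mv import *
st(); mv(.6355,.2565,.2,95.9)"
```

```text
t 8.3 pos [ 0.6382 -0.0544  0.1965] toolx [-0.003 -0.    -1.   ] jaw yaw -22.2 w 0.45 F [ 0.3 -1.2  0.2]
q [ 0.354  0.548 -0.545  1.533  0.301  1.148 -0.638]
shift [  -3.6  286.9 -120. ] turn [-1.181e+02 -1.800e-01 -1.100e-01]
shift [  -3.6  286.9 -120. ] turn [61.9  -0.09  0.16]
```

Call:
send_rows(rows=[[[-3,25,-10,-8,0,0,45],[-3,50,-20,-16,0,0,45],[-3,75,-30,-24,0,0,45],[-3,100,-42,-32,0,0,45],[-3,125,-52,-40,0,0,45],[-3,150,-62,-48,0,0,45],[-3,175,-73,-56,0,0,45],[-3,195,-82,-64,0,0,45]]])

```text
clock: 9.1
position: [0.6369, 0.1586, 0.1996]
ee_rot: [-0.572, 1.497, 0.573]
force: [0.4, 0.4, -0.1]
width: 0.454
```

```bash
python3 -c "
from mv import *
st(); mv(.6355,.2565,.15,95.9)"
```

```text
t 9.1 pos [0.6369 0.1586 0.1996] toolx [-0.003  0.    -1.   ] jaw yaw 41.93 w 0.454 F [ 0.4  0.4 -0.1]
q [ 0.166  0.643 -0.815  1.472  0.478  1.236  0.024]
shift [49.6 73.7 64.5] turn [-53.97  -0.06  -0.16]
shift [49.6 73.7 64.5] turn [ 1.2603e+02 -1.9000e-01  7.0000e-02]
```

Call:
send_rows(rows=[[[0,12,11,-8,0,0,45],[0,24,22,-16,0,0,45],[0,36,32,-24,0,0,45],[10,48,43,-32,0,0,45],[20,60,54,-40,0,0,45],[30,74,65,-48,0,0,45],[40,74,65,-54,0,0,45],[50,74,65,-54,0,0,45]]])

```text
clock: 9.9
position: [0.6366, 0.2557, 0.1489]
ee_rot: [-1.281, 1.163, 1.284]
force: [-0.2, 0.6, -0.5]
width: 0.45
```

```bash
python3 -c "
from mv import *
st(); mv(.6355,.2565,.022,95.9)"
```

```text
t 9.9 pos [0.6366 0.2557 0.1489] toolx [-0.003 -0.    -1.   ] jaw yaw 95.7 w 0.45 F [-0.2  0.6 -0.5]
q [ 0.082  0.803 -0.984  1.439  0.678  1.264  0.705]
shift [126.9   0.7   0.9] turn [-0.2  -0.01 -0.17]
shift [126.9   0.7   0.9] turn [ 1.798e+02 -2.600e-01  1.000e-02]
```

Descend onto the bar (bar 28–50 mm high, TCP to ~22 mm).

Call:
send_rows(rows=[[[40,1,1,0,0,0,45],[75,1,1,0,0,0,45],[100,1,1,0,0,0,45],[118,1,1,0,0,0,45],[126,1,1,0,0,0,45],[126,1,1,0,0,0,45],[126,1,1,0,0,0,25],[126,1,1,0,0,0,15]]])

```text
clock: 10.7
position: [0.6372, 0.257, 0.0268]
ee_rot: [-1.28, 1.16, 1.278]
force: [0.2, -0.6, 0.4]
width: 0.326
```

Call:
send_rows(rows=[[[0,0,0,0,0,0,0],[0,0,0,0,0,0,0],[0,0,0,0,0,0,0],[0,0,0,0,0,0,0],[0,0,0,0,0,0,0],[-5,0,0,0,0,0,0],[-15,0,0,0,0,0,0],[-30,0,0,0,0,0,0]]], grip_force=40)

```text
clock: 11.5
position: [0.6359, 0.2557, 0.055]
ee_rot: [-1.28, 1.164, 1.281]
force: [0.3, 0.1, -3.3]
width: 0.104
```

```bash
python3 -c "
from mv import *
st()
p,d=optics.get_image('scene'); cv2.imwrite('pics/scene2.png',p[:,:,::-1])"
```

```text
t 11.5 pos [0.6359 0.2557 0.055 ] toolx [-0.002 -0.001 -1.   ] jaw yaw 95.52 w 0.104 F [ 0.3  0.1 -3.3]
q [ 0.061  0.891 -0.925  1.523  0.761  1.12   0.638]
```

View pics/scene2.png

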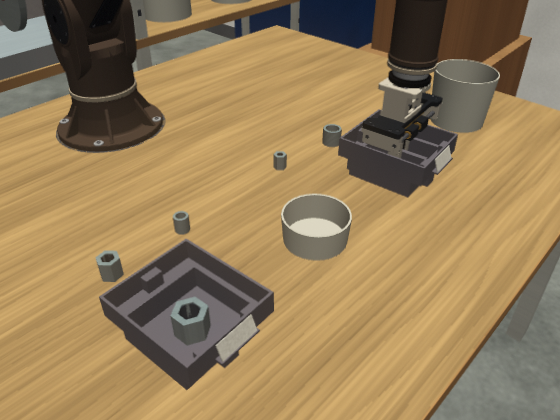

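Call:
send_rows(rows=[[[-20,0,0,0,0,0,0],[-45,0,0,0,0,0,0],[-75,0,0,0,0,0,0],[-105,0,0,0,0,0,0],[-130,0,-10,5,0,0,0],[-145,0,-25,12,0,0,0],[-150,0,-45,20,0,0,0],[-150,0,-70,28,0,0,0]]])

```text
clock: 12.35
position: [0.6431, 0.1879, 0.2081]
ee_rot: [-0.912, 1.368, 0.913]
force: [0.0, 0.8, -3.2]
width: 0.106
```

```bash
python3 -c "
from mv import *
st(); mv(.6365,-.266,.2,-86.7)"
```

```text
t 12.35 pos [0.6431 0.1879 0.2081] toolx [ 0.002  0.002 -1.   ] jaw yaw 67.32 w 0.106 F [ 0.   0.8 -3.2]
q [ 0.163  0.689 -0.915  1.425  0.551  1.294  0.385]
shift [   7.3 -168.9 -421.3] turn [154.02   0.16  -0.18]
shift [   7.3 -168.9 -421.3] turn [-25.98   0.13   0.12]
```

Call:
send_rows(rows=[[[0,-8,-20,7.5,0,0,0],[0,-16,-40,15,0,0,0],[0,-24,-60,22.5,0,0,0],[0,-32,-80,30,0,0,0],[0,-40,-100,37.5,0,0,0],[0,-48,-120,45,0,0,0],[0,-56,-140,52.5,0,0,0],[0,-64,-160,60,0,0,0]]])

```text
clock: 13.15
position: [0.6409, 0.0141, 0.2067]
ee_rot: [-0.099, 1.568, 0.1]
force: [0.1, -0.2, -2.9]
width: 0.103
```

```bash
python3 -c "
from mv import *
st(); mv(.6365,-.266,.2,-86.7)"
```

```text
t 13.15 pos [0.6409 0.0141 0.2067] toolx [ 0.001  0.001 -1.   ] jaw yaw 7.26 w 0.103 F [ 0.1 -0.2 -2.9]
q [ 0.33   0.571 -0.685  1.515  0.377  1.19  -0.291]
shift [   6.5 -277.3  -39.8] turn [ 9.396e+01  2.000e-02 -6.000e-02]
shift [   6.5 -277.3  -39.8] turn [-8.604e+01  6.000e-02  2.000e-02]
```

Call:
send_rows(rows=[[[0,-22,-3,7.5,0,0,0],[0,-45,-6,15,0,0,0],[0,-70,-10,22.5,0,0,0],[0,-95,-14,30,0,0,0],[0,-120,-17,37.5,0,0,0],[0,-145,-21,45,0,0,0],[0,-170,-25,52.5,0,0,0],[0,-195,-28,60,0,0,0]]])

```text
clock: 13.95
position: [0.6388, -0.1827, 0.2067]
ee_rot: [0.719, 1.448, -0.717]
force: [-0.4, 0.1, -3.2]
width: 0.106
```

```bash
python3 -c "
from mv import *
st(); mv(.6365,-.266,.2,-86.7)"
```

```text
t 13.95 pos [ 0.6388 -0.1827  0.2067] toolx [ 0.001  0.001 -1.   ] jaw yaw -52.72 w 0.106 F [-0.4  0.1 -3.2]
q [ 0.458  0.552 -0.412  1.466  0.229  1.171 -0.909]
shift [  6.6 -52.3  64.8] turn [ 3.398e+01 -2.000e-02 -7.000e-02]
shift [  6.6 -52.3  64.8] turn [-1.4602e+02  9.0000e-02 -2.0000e-02]
```

Call:
send_rows(rows=[[[5,-10,13,7,0,0,0],[10,-20,26,14,0,0,0],[20,-30,38,21,0,0,0],[30,-42,52,28,0,0,0],[40,-52,65,34,0,0,0],[50,-52,65,34,0,0,0],[60,-52,65,34,0,0,0],[60,-52,65,34,0,0,0]]])

```text
clock: 14.75
position: [0.6367, -0.2637, 0.144]
ee_rot: [1.162, 1.242, -1.161]
force: [-0.4, 0.1, -3.9]
width: 0.108
```

```bash
cat > tfit.py <<'E'
from h import *
def tfit(data,cams,xy,y0,z0,names,half=.12,zlo=.012):
    # rect rim fit, rim top at z0
    obs=[]
    for n in names:
        C=data[n]; m=((C[...,2]>z0-zlo)&(C[...,2]<z0+.008)&(np.abs(C[...,0]-xy[0])<half)&(np.abs(C[...,1]-xy[1])<half)).astype(np.uint8)
        cs,_=cv2.findContours(m,cv2.RETR_EXTERNAL,cv2.CHAIN_APPROX_NONE); c=max(cs,key=cv2.contourArea); P=C[m>0]; P=P[:,:2]*1000
        r=cv2.minAreaRect(P.astype(np.float32)); print(n,"rect",np.round(r[0],1),np.round(r[1],1),round(r[2],2),"z",np.median(C[m>0][:,2]).round(4),len(P))
E
python3 -c "
from mv import *; from tfit import *
st(); mv(.6365,-.266,.1,-86.7)
D={};cams={n:Cam(n) for n in('top','scene')}
for n in cams:
    p,d=optics.get_image(n); cv2.imwrite('pics/%s3.png'%n,p[:,:,::-1]); D[n]=cams[n].cloud(d)
import pickle; pickle.dump(D,open('d3.pkl','wb'))
z=arm.observe()['position'][2]-.0245+.078
tfit(D,cams,(.6365,-.266),3.3,z,('top','scene'))
"
```

```text
t 14.75 pos [ 0.6367 -0.2637  0.144 ] toolx [-0.002  0.002 -1.   ] jaw yaw -86.27 w 0.108 F [-0.4  0.1 -3.9]
q [ 0.471  0.625 -0.252  1.474  0.165  1.066 -1.322]
shift [44.  -0.3  2.4] turn [ 0.43 -0.13  0.11]
shift [44.  -0.3  2.4] turn [-1.7957e+02 -1.6000e-01 -2.1000e-01]
top rect [ 636.1 -265. ] [179.5 158.2] 3.56 z 0.1948 1037
scene rect [ 638.5 -263.9] [176.5 157.5] 4.01 z 0.194 2446
```

View pics/scene3.png

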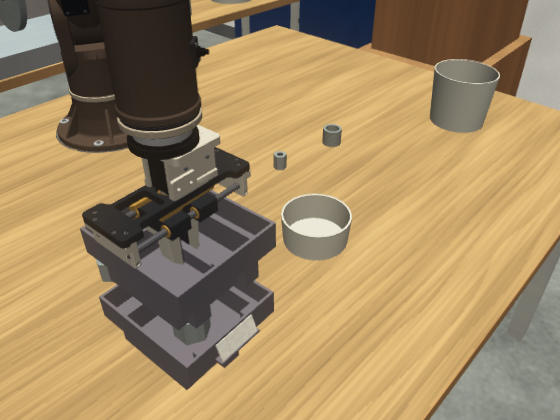

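View pics/top3.png

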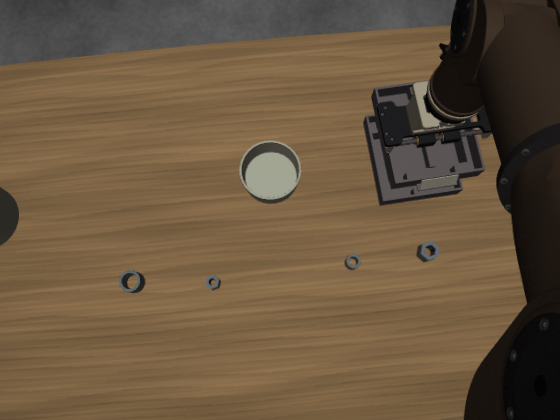

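Call:
send_rows(rows=[[[8,-1,1.8,0.4,0,0,0],[16,-1,1.8,0.4,0,0,0],[24,-1,1.8,0.4,0,0,0],[30,-1,1.8,0.4,0,0,0],[35,-1,1.8,0.4,0,0,0],[40,-1,1.8,0.4,0,0,0],[42,-1,1.8,0.4,0,0,0],[42,-1,1.8,0.4,0,0,0]]])

```text
clock: 15.65
position: [0.6363, -0.2676, 0.1029]
ee_rot: [1.169, 1.235, -1.169]
force: [-0.2, -0.3, -3.1]
width: 0.104
```

```bash
python3 -c "
from mv import *; from tfit import *
st(); mv(.6365,-.266,.1,-86.7)
D={};cams={n:Cam(n) for n in('top','scene')}
for n in cams:
    p,d=optics.get_image(n); cv2.imwrite('pics/%s4.png'%n,p[:,:,::-1]); D[n]=cams[n].cloud(d)
tfit(D,cams,(.6365,-.266),3.3,.1525,('top','scene'))
"
```

```text
t 15.65 pos [ 0.6363 -0.2676  0.1029] toolx [-0.  0. -1.] jaw yaw -86.88 w 0.104 F [-0.2 -0.3 -3.1]
q [ 0.47   0.664 -0.242  1.512  0.178  0.988 -1.337]
shift [ 2.9  0.3 -1.6] turn [-0.18 -0.01  0.03]
shift [ 2.9  0.3 -1.6] turn [1.7982e+02 4.0000e-02 1.0000e-02]
top rect [ 634.9 -268.1] [181.7 157.5] 3.25 z 0.1511 1286
scene rect [ 637.2 -267.4] [177.2 158.2] 3.23 z 0.1497 2908
```

View pics/scene4.png

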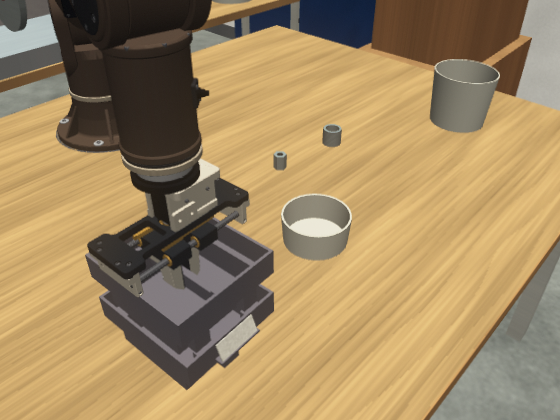

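Call:
send_rows(rows=[[[0,0,-1,0,0,0,0],[1,0,-1,0,0,0,0],[2,0,-1,0,0,0,0],[3,0,-1,0,0,0,0],[4,0,-1,0,0,0,0],[4.5,0,-1,0,0,0,0],[5,0,-1,0,0,0,0],[5,0,-1,0,0,0,0]]])

```text
clock: 16.55
position: [0.6363, -0.2667, 0.0982]
ee_rot: [1.169, 1.235, -1.169]
force: [-0.8, 0.2, -3.3]
width: 0.106
```

```bash
python3 -c "
from mv import *; from tfit import *
st()
D={};cams={n:Cam(n) for n in('top','scene')}
for n in cams:
    p,d=optics.get_image(n); D[n]=cams[n].cloud(d)
tfit(D,cams,(.6365,-.266),3.3,.147,('top','scene'))
"
```

```text
t 16.55 pos [ 0.6363 -0.2667  0.0982] toolx [-0.  0. -1.] jaw yaw -86.88 w 0.106 F [-0.8  0.2 -3.3]
q [ 0.468  0.668 -0.242  1.517  0.18   0.978 -1.34 ]
top rect [ 634.5 -267.3] [183.5 157.9] 3.23 z 0.1463 1294
scene rect [ 636.9 -266.9] [177.5 157.6] 3.3 z 0.1444 2920
```

Call:
send_rows(rows=[[[0.5,0,0,0,0,0,0],[1,0,0,0,0,0,0],[1.5,0,0,0,0,0,0],[2,0,0,0,0,0,0],[2.5,0,0,0,0,0,0],[3,0,0,0,0,0,0],[3,0,0,0,0,0,0],[3,0,0,0,0,0,0]]])

```text
clock: 17.45
position: [0.6364, -0.2667, 0.0953]
ee_rot: [1.169, 1.234, -1.169]
force: [-0.5, 0.0, -2.2]
width: 0.111
```

Call:
send_rows(rows=[[[0.5,0,0,0,0,0,0],[1,0,0,0,0,0,0],[1.5,0,0,0,0,0,0],[1.5,0,0,0,0,0,0],[1.5,0,0,0,0,0,0],[1.5,0,0,0,0,0,0],[1.5,0,0,0,0,0,0],[1.5,0,0,0,0,0,0]]])

```text
clock: 18.25
position: [0.6363, -0.2667, 0.0939]
ee_rot: [1.169, 1.234, -1.169]
force: [-1.4, 1.2, -0.0]
width: 0.108
```

Call:
send_rows(rows=[[[0,0,0,0,0,0,15],[0,0,0,0,0,0,22],[0,0,0,0,0,0,30],[0,0,0,0,0,0,38],[0,0,0,0,0,0,45],[0,0,0,0,0,0,45],[-15,0,0,0,0,0,45],[-40,0,0,0,0,0,45]]])

```text
clock: 19.05
position: [0.6353, -0.2664, 0.1333]
ee_rot: [1.168, 1.237, -1.171]
force: [0.3, -0.3, 0.5]
width: 0.446
```

Call:
send_rows(rows=[[[-40,0,0,0,0,0,45],[-80,0,0,0,0,0,45],[-110,0,0,0,0,0,60],[-110,-50,0,0,0,0,80],[-110,-100,0,0,0,0,80],[-110,-145,0,0,0,0,80],[-110,-188,0,0,0,0,80],[-110,-188,0,0,0,0,80]]])

```text
clock: 19.85
position: [0.4431, -0.2782, 0.245]
ee_rot: [1.17, 1.233, -1.175]
force: [0.4, 0.5, 1.0]
width: 0.801
```

```bash
python3 -c "
from mv import *; from tfit import *
st()
D={};cams={n:Cam(n) for n in('top','scene')}
for n in cams:
    p,d=optics.get_image(n); cv2.imwrite('pics/%s5.png'%n,p[:,:,::-1]); D[n]=cams[n].cloud(d)
tfit(D,cams,(.6365,-.266),3.3,.146,('top','scene'),zlo=.007)
C=D['scene']; m=(C[...,2]>.14)&(C[...,2]<.152)&(np.abs(C[...,0]-.636)<.1)&(np.abs(C[...,1]+.266)<.1); P=C[m]
A=np.c_[P[:,:2]-[.636,-.266],np.ones(len(P))]; print('plane',np.linalg.lstsq(A,P[:,2],rcond=None)[0])
mv(.4495,-.2803,.014,71); mv(.4495,-.2803,.014,-49)
"
```

```text
t 19.85 pos [ 0.4431 -0.2782  0.245 ] toolx [-0.002 -0.002 -1.   ] jaw yaw -87.14 w 0.801 F [0.4 0.5 1. ]
q [ 0.674  0.274 -0.272  1.774  0.084  1.106 -1.148]
top rect [ 636.  -267.7] [180.1 158.6] 2.85 z 0.1452 1260
scene rect [ 637.1 -266.5] [176.6 157.9] 3.25 z 0.1451 2656
plane [ 0.00137669 -0.00400144  0.14458311]
shift [231.3   0.5   2.7] turn [-1.5796e+02  1.6000e-01  9.0000e-02]
shift [231.3   0.5   2.7] turn [22.04  0.06 -0.12]
shift [231.3   0.5   2.7] turn [-37.96   0.11  -0.07]
shift [231.3   0.5   2.7] turn [ 1.4204e+02 -9.0000e-02 -1.5000e-01]
```

View pics/scene5.png

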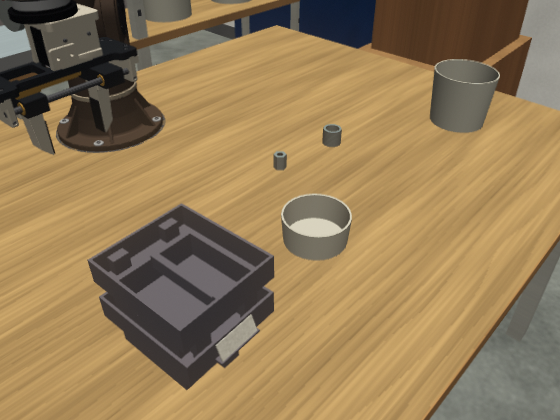

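View pics/top5.png

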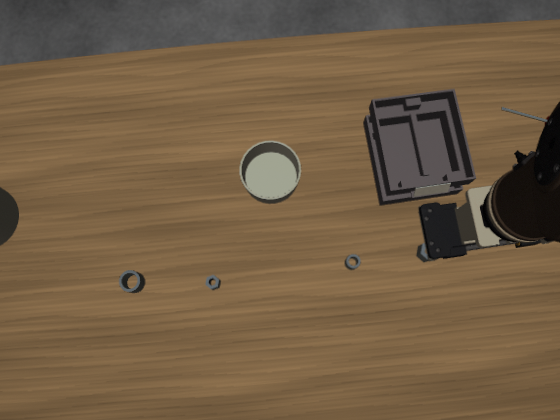

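Call:
send_rows(rows=[[[30,0.5,3,8,0,0,80],[60,0.5,3,16,0,0,80],[90,0.5,3,22,0,0,80],[120,0.5,3,22,0,0,80],[150,0.5,3,22,0,0,80],[170,0.5,3,22,0,0,80],[170,0.5,3,22,0,0,80],[170,0.5,3,22,0,0,80]]])

```text
clock: 20.75
position: [0.4508, -0.2796, 0.0742]
ee_rot: [1.447, 1.035, -1.446]
force: [1.2, 0.3, 1.3]
width: 0.799
```

```bash
python3 -c "
from mv import *
st(); mv(.4495,-.2803,.014,71)
p,d=optics.get_image('scene'); cv2.imwrite('pics/scene6.png',p[:,:,::-1])"
```

```text
t 20.75 pos [ 0.4508 -0.2796  0.0742] toolx [ 0.001  0.    -1.   ] jaw yaw -108.81 w 0.799 F [1.2 0.3 1.3]
q [ 0.59   0.475 -0.182  1.959  0.125  0.718 -1.565]
shift [60.2 -1.   1.1] turn [-1.7981e+02  4.0000e-02 -4.0000e-02]
shift [60.2 -1.   1.1] turn [ 0.19 -0.02 -0.02]
```

View pics/scene6.png

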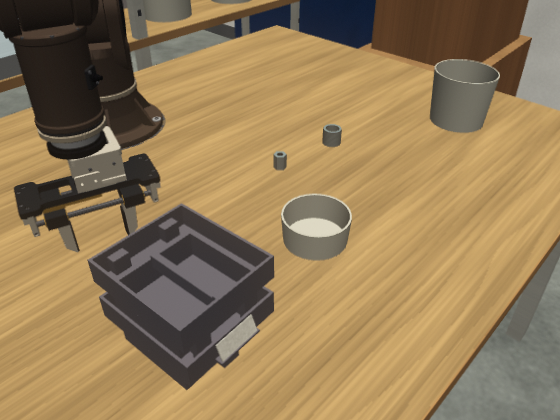

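Call:
send_rows(rows=[[[25,-1,1,0,0,0,80],[48,-1,1,0,0,0,80],[60,-1,1,0,0,0,80],[60,-1,1,0,0,0,80],[60,-1,1,0,0,0,50],[60,-1,1,0,0,0,30],[60,-1,1,0,0,0,0],[60,-1,1,0,0,0,0]]], grip_force=40)

```text
clock: 21.6
position: [0.4484, -0.2807, 0.0144]
ee_rot: [1.448, 1.034, -1.447]
force: [-0.8, -0.3, 0.2]
width: 0.504
```

```bash
python3 -c "
from mv import *
st()"
```

```text
t 21.6 pos [ 0.4484 -0.2807  0.0144] toolx [ 0.001 -0.001 -1.   ] jaw yaw -108.88 w 0.504 F [-0.8 -0.3  0.2]
q [ 0.576  0.565 -0.16   2.004  0.156  0.583 -1.591]
```

Call:
send_rows(rows=[[[0,0,0,0,0,0,0],[0,0,0,0,0,0,0],[0,0,0,0,0,0,0],[-10,0,0,0,0,0,0],[-40,0,0,0,0,0,0],[-90,0,0,0,0,0,0],[-140,0,0,0,0,0,0],[-190,0,0,0,0,0,0]]])

```text
clock: 22.4
position: [0.4473, -0.2801, 0.2061]
ee_rot: [1.448, 1.036, -1.448]
force: [1.3, -1.4, -3.0]
width: 0.366
```

```bash
python3 -c "
from mv import *
a=np.radians(3.3); c=np.array([.6365,-.2666]); 
for s in(1,-1): print(c+s*.036*np.array([-np.sin(a),np.cos(a)]))
st(); mv(.6365-.002,-.2666+.036,.2,3.3)"
```

```text
[ 0.6344277  -0.23065969]
[ 0.6385723  -0.30254031]
t 22.4 pos [ 0.4473 -0.2801  0.2061] toolx [-0.  0. -1.] jaw yaw -108.87 w 0.366 F [ 1.3 -1.4 -3. ]
q [ 0.619  0.31  -0.205  1.823  0.073  1.016 -1.515]
shift [   6.1  161.1 -107.4] turn [-1.1217e+02 -4.0000e-02  1.0000e-02]
shift [   6.1  161.1 -107.4] turn [6.783e+01 1.000e-02 3.000e-02]
```

Call:
send_rows(rows=[[[0,10,-7,-8,0,0,0],[0,20,-14,-16,0,0,0],[0,32,-21,-24,0,0,0],[0,44,-29,-32,0,0,0],[0,56,-37,-40,0,0,0],[0,68,-45,-48,0,0,0],[0,80,-53,-56,0,0,0],[0,92,-61,-64,0,0,0]]])

```text
clock: 23.2
position: [0.5548, -0.2524, 0.2041]
ee_rot: [0.608, 1.485, -0.608]
force: [-0.7, 1.1, -2.3]
width: 0.368
```

```bash
python3 -c "
from mv import *
st(); mv(.6345,-.231,.2,3.3)"
```

```text
t 23.2 pos [ 0.5548 -0.2524  0.2041] toolx [-0.001 -0.    -1.   ] jaw yaw -44.56 w 0.368 F [-0.7  1.1 -2.3]
q [ 0.643  0.471 -0.442  1.613  0.219  1.108 -0.632]
shift [ 4.  71.1 41.7] turn [-4.786e+01 -4.000e-02  2.000e-02]
shift [ 4.  71.1 41.7] turn [1.3214e+02 2.0000e-02 4.0000e-02]
```

Call:
send_rows(rows=[[[0,12,7,-8,0,0,0],[0,24,14,-16,0,0,0],[0,36,21,-24,0,0,0],[0,48,28,-32,0,0,0],[0,60,35,-40,0,0,0],[5,71,42,-48,0,0,0],[30,71,42,-48,0,0,0],[50,71,42,-48,0,0,0]]])

```text
clock: 24.0
position: [0.6345, -0.2318, 0.1531]
ee_rot: [-0.043, 1.571, 0.043]
force: [-0.7, -1.1, -2.2]
width: 0.372
```

```bash
python3 -c "
from mv import *
st(); mv(.6345,-.231,.0865,3.3)"
```

```text
t 24.0 pos [ 0.6345 -0.2318  0.1531] toolx [-0.001  0.    -1.   ] jaw yaw 3.15 w 0.372 F [-0.7 -1.1 -2.2]
q [ 0.637  0.655 -0.602  1.485  0.393  1.124  0.016]
shift [66.6  0.8  0.1] turn [-0.15 -0.03 -0.01]
shift [66.6  0.8  0.1] turn [ 1.7985e+02 -1.0000e-02  5.0000e-02]
```

Call:
send_rows(rows=[[[20,1,0,0,0,0,0],[38,1,0,0,0,0,0],[52,1,0,0,0,0,0],[58,1,0,0,0,0,0],[61,1,0,0,0,0,0],[63,1,0,0,0,0,0],[63,1,0,0,0,0,0],[63,1,0,0,0,0,0]]])

```text
clock: 24.8
position: [0.635, -0.231, 0.0915]
ee_rot: [-0.043, 1.569, 0.042]
force: [-0.1, 0.3, -2.3]
width: 0.37
```

```bash
python3 -c "
from mv import *
st(); mv(.6345,-.231,.0865,3.3)
p,d=optics.get_image('scene'); cv2.imwrite('pics/scene7.png',p[:,:,::-1])"
```

```text
t 24.8 pos [ 0.635  -0.231   0.0915] toolx [ 0.001 -0.    -1.   ] jaw yaw 3.12 w 0.37 F [-0.1  0.3 -2.3]
q [ 0.623  0.713 -0.577  1.545  0.435  1.013 -0.021]
shift [ 5.  -0.  -0.5] turn [-0.18  0.06  0.02]
shift [ 5.  -0.  -0.5] turn [ 1.7982e+02  4.0000e-02 -9.0000e-02]
```

View pics/scene7.png

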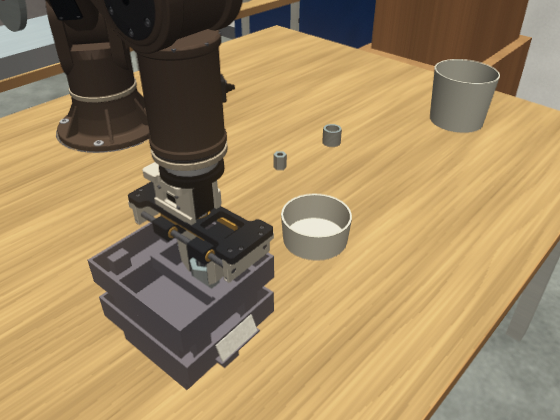

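Call:
send_rows(rows=[[[1,0,0,0,0,0,0],[2,0,0,0,0,0,0],[2.5,0,0,0,0,0,0],[3,0,0,0,0,0,0],[3.5,0,0,0,0,0,0],[4,0,0,0,0,0,0],[4,0,0,0,0,0,0],[4,0,0,0,0,0,0]]])

```text
clock: 25.65
position: [0.6346, -0.2309, 0.0868]
ee_rot: [-0.043, 1.57, 0.043]
force: [0.4, 0.1, -1.4]
width: 0.368
```

Call:
send_rows(rows=[[[0.5,0,0,0,0,0,0],[0.5,0,0,0,0,0,0],[0.5,0,0,0,0,0,40],[0.5,0,0,0,0,0,46],[0.5,0,0,0,0,0,52],[0.5,0,0,0,0,0,56],[0.5,0,0,0,0,0,56],[0.5,0,0,0,0,0,56]]])

```text
clock: 26.45
position: [0.6346, -0.2309, 0.0863]
ee_rot: [-0.043, 1.57, 0.043]
force: [1.2, 0.2, 0.9]
width: 0.562
```

Call:
send_rows(rows=[[[-10,0,0,0,0,0,56],[-30,0,0,0,0,0,56],[-60,0,0,0,0,0,56],[-90,0,0,0,0,0,56],[-120,0,0,0,0,0,56],[-120,40,0,0,0,0,56],[-120,80,0,0,0,0,56],[-120,120,0,0,0,0,56]]])

```text
clock: 27.25
position: [0.6281, -0.1098, 0.2075]
ee_rot: [-0.042, 1.569, 0.042]
force: [0.3, 0.4, -0.3]
width: 0.566
```

```bash
python3 -c "
from mv import *
st(); mv(.4285,.1402,.1,77)
p,d=optics.get_image('scene'); cv2.imwrite('pics/scene8.png',p[:,:,::-1])"
```

```text
t 27.25 pos [ 0.6281 -0.1098  0.2075] toolx [ 0.001 -0.    -1.   ] jaw yaw 3.07 w 0.566 F [ 0.3  0.4 -0.3]
q [ 0.503  0.553 -0.643  1.526  0.348  1.178 -0.149]
shift [ 107.2  260.4 -186.1] turn [-7.393e+01  6.000e-02  6.000e-02]
shift [ 107.2  260.4 -186.1] turn [ 1.0607e+02  7.0000e-02 -7.0000e-02]
```

View pics/scene8.png

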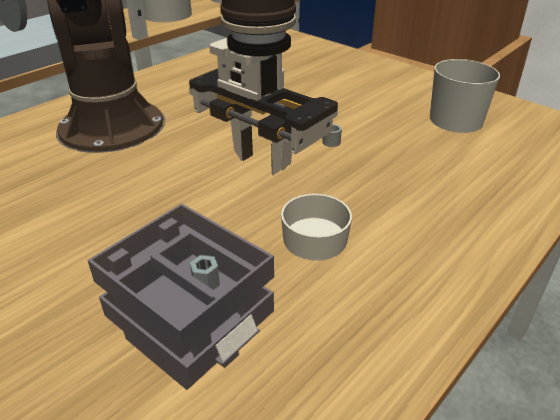

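Call:
send_rows(rows=[[[0,30,-22,-5,0,0,56],[10,65,-46,-10,0,0,56],[30,98,-70,-14,0,0,60],[50,131,-94,-14,0,0,60],[70,164,-118,-14,0,0,60],[90,197,-142,-14,0,0,60],[107,230,-165,-14,0,0,60],[107,260,-186,-14,0,0,60]]])

```text
clock: 28.1
position: [0.4261, 0.1391, 0.0983]
ee_rot: [-0.235, 1.56, 0.235]
force: [1.0, 1.5, 1.1]
width: 0.597
```

```bash
python3 -c "
from mv import *
st(); mv(.4285,.1402,.009,17)"
```

```text
t 28.1 pos [0.4261 0.1391 0.0983] toolx [-0.002 -0.001 -1.   ] jaw yaw 17.15 w 0.597 F [1.  1.5 1.1]
q [ 0.157  0.427 -0.752  2.093  0.416  0.774 -0.555]
shift [89.3  0.4  2.8] turn [ 0.15 -0.12  0.01]
shift [89.3  0.4  2.8] turn [-1.7985e+02 -2.0000e-02 -1.8000e-01]
```

Call:
send_rows(rows=[[[0,0.5,1.5,0,0,0,60],[30,0.5,1.5,0,0,0,60],[60,0.5,1.5,0,0,0,60],[80,0.5,1.5,0,0,0,60],[89,0.5,1.5,0,0,0,60],[89,0.5,1.5,0,0,0,60],[89,0.5,1.5,0,0,0,40],[89,0.5,1.5,0,0,0,0]]], grip_force=30)

```text
clock: 28.9
position: [0.4304, 0.1396, 0.0113]
ee_rot: [-0.234, 1.556, 0.234]
force: [0.2, -0.3, 0.1]
width: 0.47
```

Call:
send_rows(rows=[[[0,0,0,0,0,0,0],[0,0,0,0,0,0,0],[0,0,0,0,0,0,0],[0,0,0,0,0,0,0],[-10,0,0,0,0,0,0],[-40,0,0,0,0,0,0],[-90,0,0,0,0,0,0],[-130,0,0,0,0,0,0]]])

```text
clock: 29.7
position: [0.4289, 0.1399, 0.1426]
ee_rot: [-0.235, 1.559, 0.236]
force: [1.5, 1.5, -1.3]
width: 0.258
```

```bash
python3 -c "
from mv import *
st(); mv(.633,.012,.14,17)"
```

```text
t 29.7 pos [0.4289 0.1399 0.1426] toolx [-0.001  0.001 -1.   ] jaw yaw 17.19 w 0.258 F [ 1.5  1.5 -1.3]
q [ 0.213  0.369 -0.806  2.038  0.345  0.873 -0.484]
shift [   2.3 -182.5  157.2] turn [ 0.19 -0.03 -0.05]
shift [   2.3 -182.5  157.2] turn [-1.7981e+02  8.0000e-02 -5.0000e-02]
```

Call:
send_rows(rows=[[[2,-30,26,0,0,0,0],[2,-62,53,0,0,0,0],[2,-95,82,0,0,0,0],[2,-128,110,0,0,0,0],[2,-160,138,0,0,0,0],[2,-182,157,0,0,0,0],[2,-182,157,0,0,0,0],[2,-182,157,0,0,0,0]]])

```text
clock: 30.5
position: [0.6327, 0.0117, 0.1382]
ee_rot: [-0.233, 1.559, 0.235]
force: [-0.1, 0.3, -0.7]
width: 0.256
```

Call:
send_rows(rows=[[[20,0,0,0,0,0,0],[50,0,0,0,0,0,0],[80,0,0,0,0,0,0],[100,0,0,0,0,0,0],[112,0,0,0,0,0,0],[116,0,0,0,0,0,0],[118,0,0,0,0,0,0],[118,0,0,0,0,0,0]]])

```text
clock: 31.3
position: [0.6335, 0.012, 0.0212]
ee_rot: [-0.235, 1.557, 0.235]
force: [-0.1, 0.5, 0.1]
width: 0.257
```

```bash
python3 -c "
from mv import *
st(); mv(.633,.012,.0155,17)"
```

```text
t 31.3 pos [0.6335 0.012  0.0212] toolx [ 0.001  0.    -1.   ] jaw yaw 17.13 w 0.257 F [-0.1  0.5  0.1]
q [ 0.293  0.757 -0.615  1.704  0.551  0.858 -0.264]
shift [ 5.7  0.2 -0.5] turn [0.13 0.07 0.01]
shift [ 5.7  0.2 -0.5] turn [-1.7987e+02 -1.0000e-02  1.0000e-01]
```

Call:
send_rows(rows=[[[1,0,0,0,0,0,0],[2,0,0,0,0,0,0],[3,0,0,0,0,0,0],[4,0,0,0,0,0,0],[5,0,0,0,0,0,0],[5.5,0,0,0,0,0,0],[5.5,0,0,0,0,0,0],[5.5,0,0,0,0,0,0]]])

```text
clock: 32.1
position: [0.6332, 0.0116, 0.0157]
ee_rot: [-0.235, 1.558, 0.234]
force: [-4.2, -0.7, 9.7]
width: 0.258
```

Call:
send_rows(rows=[[[-0.5,0,0,0,0,0,0],[-0.5,0,0,0,0,0,0],[-0.5,0,0,0,0,0,30],[-0.5,0,0,0,0,0,36],[-0.5,0,0,0,0,0,42],[-0.5,0,0,0,0,0,46],[-0.5,0,0,0,0,0,46],[-0.5,0,0,0,0,0,46]]])

```text
clock: 32.9
position: [0.6331, 0.0117, 0.0152]
ee_rot: [-0.235, 1.558, 0.235]
force: [1.3, 0.0, 0.2]
width: 0.459
```

Call:
send_rows(rows=[[[-10,0,0,0,0,0,46],[-35,0,0,0,0,0,46],[-75,0,0,0,0,0,46],[-115,0,0,0,0,0,46],[-155,0,0,0,0,0,46],[-195,0,0,0,0,0,46],[-200,40,-20,0,0,0,46],[-200,85,-40,0,0,0,46]]])

```text
clock: 33.7
position: [0.5708, 0.081, 0.2177]
ee_rot: [-0.231, 1.554, 0.231]
force: [-0.2, 1.3, -0.5]
width: 0.461
```

Call:
send_rows(rows=[[[0,45,-15,0,0,0,46],[0,90,-30,0,0,0,46],[0,130,-45,0,0,0,46],[0,150,-50,0,0,0,46],[0,150,-50,0,0,0,46],[0,150,-50,0,0,0,46],[0,150,-50,0,0,0,46],[0,150,-50,0,0,0,46]]])

```text
clock: 34.5
position: [0.4787, 0.2085, 0.2152]
ee_rot: [-0.233, 1.558, 0.233]
force: [0.3, 0.6, 0.4]
width: 0.462
```

```bash
python3 - <<'E'
from mv import *; from tfit import *; from fit import *
st()
D={};dd={};cams={n:Cam(n) for n in('top','scene')}
for n in cams:
    p,d=optics.get_image(n); cv2.imwrite('pics/%s9.png'%n,p[:,:,::-1]); D[n]=cams[n].cloud(d); dd[n]=dict(C=D[n])
tfit(D,cams,(.6365,-.266),3.3,.146,('top','scene'),zlo=.007)
for n in D:
  for nm,xy,r,z in (("medium",(.6345,-.231),.02,.104),("small",(.633,.012),.016,.032),):
    C=D[n]; m=(np.hypot(C[...,0]-xy[0],C[...,1]-xy[1])<r)&(C[...,2]>z-.004)
    print(n,nm,"top z median",np.median(C[m][:,2]).round(4),"n",m.sum(), C[m].mean(0).round(4))
fitnut(dd,cams,"sleeve_large",(.4435,.2962)); fitnut(dd,cams,"sleeve_small",(.4423,-.131))
E
```

```text
t 34.5 pos [0.4787 0.2085 0.2152] toolx [-0. -0. -1.] jaw yaw 17.0 w 0.462 F [0.3 0.6 0.4]
q [ 0.099  0.396 -0.811  1.789  0.321  1.094 -0.527]
top rect [ 636.3 -267.2] [180.6 157.8] 2.99 z 0.1453 1225
scene rect [ 636.6 -266.4] [177.5 158. ] 3.11 z 0.1451 2653
top medium top z median 0.1076 n 241 [ 0.6335 -0.2307  0.1072]
top small top z median 0.0366 n 113 [0.6311 0.0118 0.0362]
scene medium top z median 0.1073 n 436 [ 0.6358 -0.2321  0.1063]
scene small top z median 0.0357 n 168 [0.633  0.0114 0.0346]
sleeve_large scene [0.4423 0.2965] yaw 6.4 cost 10.9 area [340]
sleeve_large scene [0.4423 0.2965] yaw 6.4 cost 10.9 area [340]
sleeve_small top [ 0.4426 -0.1301] yaw 3.0 cost 6.0 area [190]
sleeve_small top [ 0.4426 -0.1301] yaw 3.0 cost 6.0 area [190]
```

View pics/scene9.png

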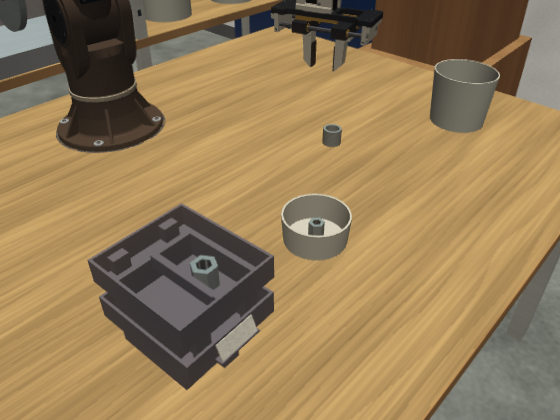

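View pics/top9.png

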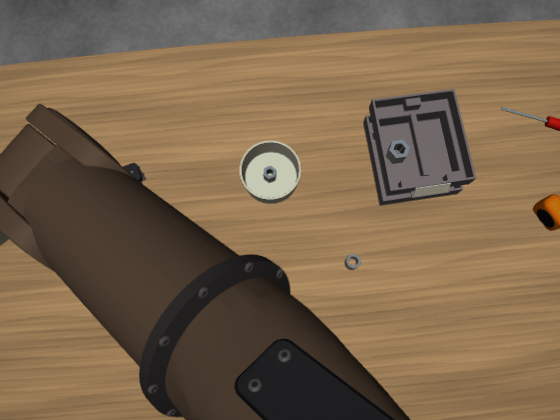

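```bash
python3 -c "
from cell import arm
print(arm.sign_off(), arm.observe()['clock'])"
```

```text
the job is handed in; nothing more can be done
the job is handed in; nothing more can be done
```

I put the large nut in the bench tote. Then I stacked the barred tote on it, turned 180°, and set the middle nut in its +y bay. The smallest nut went into the tub last, and I handed the job in at about 34.6 s.

What the last checks showed:
- **Stacked tote:** the rim measured about 145 mm high against 146 mm expected. A plane fitted to it after stacking was level to within 0.4%. It sits within about 1 mm of the bench tote's centre, with the yaw matching.
- **Middle and smallest nuts:** both stand upright, with tops at about 107.5 mm (108 expected) and about 36 mm (37 expected).
- **Large nut:** I saw it standing in the bench tote before stacking. It is now hidden under the stacked tote, so I could not re-check it.
- **Sleeves:** neither has moved, to within about 1 mm. In the last pictures the arm hid one sleeve from each camera, so each was checked by a single camera.
- **Forces:** the highest wrist reading I saw was about 11 N, when setting down the smallest nut. The arm was clear of everything at hand-in.

No check failed.

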